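# Put the blue glaze tub out on the narrow drip beam and close it

## Task

Put the blue glaze tub away on the drip rack: slide it off the wide landing board and out along the narrow wooden beam until it stands centred on the blue painted band, taking care that it does not fall off. Then, once it stands there, press its loose lid down until it is fully home, and let go. Leave the yellow tub and the other things around as they are.

Things in the scene. Friction and masses are not known exactly. Their poses are not given: they have to be found in the camera images.
- rack: Wooden rack, fixed, 580 mm long (y axis), top flat at 60 mm. Origin: on the table under its centre. Middle: landing board, 220 mm along y, 240 mm along x. A beam 56 mm wide, centred on x = 0, runs along y through the landing and out both sides to y = +290 and -290 mm, flush with it, no step or stop. Grey drip trays, 12 mm high, 210 mm wide, lie under both bare lengths of beam.
- blue_band: Blue painted band round the bare beam, 130 mm long along the beam, as wide as the beam (56 mm), flush: the tub's place. On the +y or the -y side of the rack (varies), 205 mm from the rack's centre. Origin: middle of the band, on the beam's top face; z up, y along the beam, x across it.
- yellow_band: The same band in yellow, on the beam's other side, under the yellow tub. Origin as for the blue band.
- blue_tub: Round blue tub of glaze with a blue lid, the one to put away, at first on the landing board. 92 mm across at the rim, 86 mm at the foot, 60 mm high without lid, 0.3 to 0.6 kg; the lid is 100 mm across, too wide for the gripper, so it is pushed. Friction on wood about 0.5 to 0.7. Origin: centre of its underside; z up.
- blue_lid (a joint): How far the blue lid is pressed on to its tub: 0 to 0.001 m at the start (standing about 8 mm proud, a white band of tub shows under its skirt), 0.008 m when fully home. It slides straight down, needs about 7 to 8 N and stays where it is left. It cannot come off.
- blue_lid_top (a point): Centre of the blue lid's flat top (disc 88 mm across on a 100 mm rim that lies 2 mm lower), 70 mm above the tub's underside with the lid up and 62 mm with it home. The lid's rim is 12 mm high. Pressing well off the middle can tip the tub off the beam.
- yellow_tub: Another tub of the same size, lid closed (62 mm high), 0.45 kg, standing on the yellow band. To be left alone. Origin: centre of its underside.
- glaze_brush: Brush 110 mm long, lying in one drip tray beside the beam. To be left alone. Origin: underside, about mid-length.
- slip_jar: Glass jar, 90 mm across and 130 mm high, on the table to the robot's left. To be left alone. Origin: centre of its underside.
- bead_bowl: Dark bowl of coloured clay beads, 150 mm across and 47 mm high, on the table to the right. To be left alone. Origin: centre of its underside.
- white_cup: White plastic cup, 72 mm across and 70 mm high, on the table to the right. To be left alone. Origin: centre of its underside.
- plaster_bat: Round plaster bat, 130 mm across and 22 mm thick, with two small balls on it, on the table to the left. To be left alone. Origin: centre of its underside.
There are look-alikes about, which are no part of the job. There is more than one size of the blue_tub; the one meant has the size given above.

How it is judged:
By the outcome, as a careful person would: the job done as asked, in the order asked, and still so for the second after the job is handed in, with the robot touching nothing.
It also fails if it takes over 56 s, if anything falls off the work surface, if the arm or the gripper's body presses on something with over 40 N, if the wrist force passes 120 N, or if a joint passes its speed limit or range.

## Robot

A 6-joint arm with a two-finger parallel gripper is mounted at the origin on the work surface. World frame = base frame: x ahead of the robot, y to its left, z up, the work surface at z = 0. Lengths are in m, angles in rad, forces in N, time in s.
With the tool pointing down it reaches from about 0.35 to 0.925 m from the base axis. Payload 6.4 kg.
Tool frame: the origin (TCP) lies midway between the tips of the shut fingers; the grasp point (between the pads) lies 19 mm behind it; z points along the fingers, y is the line along which they close (so a half turn about z gives the same grasp; the last joint's range is limited). The gripper opens to 94 mm and grips with 3 to 60 N. Pads are 16 mm wide; open, the fingers measure 119 mm over their backs; the gripper's body (75 mm by 177 mm) begins 78 mm behind the grasp point.
Start: joints at [-1.481, 0.245, 1.558, -0, 1.339, -0.174], TCP at [0.169, -0.628, 0.205] pointing down, gripper open.
Joint ranges: [-3.13, 3.13], [-1.02, 2.26], [0.13, 2.54], [-0.95, 4.09], [0.21, 2.88], [-2.74, 2.74]. Speed limits (rad/s): [2.57, 2.57, 3.14, 3.14, 3.14, 3.14].

## Interface

Orientations are given as a 3x3 rotation matrix whose columns are the frame's x, y, z axes.
In Python, from bench import read_state, read_camera, camera_params, finish_job, recognise gives the robot as it stands. The module is installed in compiled form; this text tells all that it offers.
- The arm moves only by the tool move_arm, never from a script. Its argument "steps" is a list of rows, each a list of 7 numbers: the shift along the tool's x, y, z each as a share of 3 cm, from -1 to 1, then the turn, a rotation vector about the tool's x, y, z each as a share of 0.12 rad, from -1 to 1, then the opening, from 0 (shut) to 1 (fully open). A call has exactly 5 rows; each row shifts and turns the commanded pose from where the row before left it, along the tool's axes as they then stand; what a row does not reach is not made up. A row lasts 1/10 s, in which the tool goes at most 50 mm and 8.59 degrees, less where a joint would pass 70% of its speed; a pose out of reach is approached as far as the arm can. A call with a number of a shift or a turn outside -1 to 1 is refused whole. A call with a gripper value outside its range is refused whole. The fingers move at their own pace and stop on an object; "force" is the grip in N (left out, the last holds). Time passes only in rows, so rows that do not move let the fingers close, or fill a call up. It gives the time, the measured TCP pose, the force, the opening and the grip force at its end, in the units of the state.
- read_state(): the state, without advancing time (a new reading comes with each control period).
- read_camera(name): name is "scene" or "side" or "wrist"; returns (picture, depth): 480x640x3 uint8, red, green, blue; 480x640 float32, m along the optical axis (not along the pixel's ray), 0 where there is no reading.
- camera_params(name): a dict with "fovy" (degrees; the focal length in pixels is half the picture's height over the tangent of half this angle, whatever the lens; pixels are square), "cx", "cy" (the principal point, pixels), "pose" (4x4, takes a point from camera to world coordinates); the wrist camera has in their place "T_tool_cam" (4x4, takes a point from camera to tool coordinates, whose origin is the TCP and whose axes are the flange's). Camera axes: x right, y down, z forward; pixel columns grow to the right and rows downward; lengths in m; the calibration is good to about 2 mm. The wrist camera is an equidistant fisheye: a pixel r from the principal point sees the ray r / f radians off the axis. A picture is of the moment at which its call begins: read the wrist's pose just before it. camera_params takes no time and is no camera call.
- finish_job(): hands the job in; it is judged then, once.
Trained networks look in the newest picture that a camera, given by its name, has taken for a name from the list of things; names that differ only in an ending like _2 or _b are one class to them, and where a whole thing is asked for, a point or a joint stands for the part that bears it (a point fixed in the world has none). Each returns a list of dicts, best first, with "confidence" (0 to 1); they miss things now and then, are a little off and sometimes report something else, mostly with a low value. They report only what shows in the picture. A call takes as long as a camera call. They do not tell look-alikes from the thing itself.
- recognise(target, camera): "at" ([column, row] as shares, 0 to 1, of the picture: columns of its width, rows of its height, amid what is visible of it).
The state is a dict: "t": time; "joints": joint angles; "qd": joint speeds; "joint_torque": joint torques, N m; "position": TCP position; "eef_rot": TCP orientation; "ft_force": force on the tool from outside, world axes, zero at the start; "wrist_torque": the same for the moment, N m; "grip_width": opening from 0.0 (shut) to 1.0 (fully open); "grasp_force": force on a finger pad.
Only numpy, scipy, OpenCV 4.12 (cv2) and the standard library are available. Lean on these libraries where they do the work, as an engineer would, in place of code of your own. Each camera call takes 0.05 s, during which the arm holds its last target. There are 200 camera calls.

## Working session

There is one attempt and no reset: what is moved stays moved. The work goes in short steps, Python scripts to look and compute and a tool call to move; the robot and the scene stay as the last step left them, time stands still between calls to the robot, and variables do not carry over. Pictures are saved under pics/ and viewed, at most 10 in all, crops included, and the job is handed in when it is done.

Besides the shell and the picture viewer there is one more tool, called after "Call:" as a command line: name --pt "numbers of a row" for each row, then --argument value for the rest. move_arm: Moves the arm, as the interface text tells. Shift numbers are shares of 3 cm and turn numbers shares of 0.12 rad, none past 1 either way. Its arguments: {"type":"object","properties":{"steps":{"type":"array"},"force":{"type":"number"}},"required":["steps"]}

```bash
mkdir -p pics; cat > h.py <<'E'
import numpy as np, cv2
from bench import *
def look(n):
    s=read_state(); im,d=read_camera(n); return im,d,s
def save(im,f): cv2.imwrite('pics/'+f,cv2.cvtColor(im,cv2.COLOR_RGB2BGR))
def cloud(n,d,s=None):
    p=camera_params(n); v,u=np.mgrid[:480,:640].astype(float); f=240/np.tan(np.radians(p['fovy'])/2)
    x=(u-p['cx'])/f; y=(v-p['cy'])/f
    if 'pose' in p: T=np.array(p['pose'])
    else:
        r=np.hypot(x,y)+1e-9; k=np.tan(np.minimum(r,1.5))/r; x=x*k;y=y*k
        W=np.eye(4); W[:3,:3]=np.array(s['eef_rot']); W[:3,3]=s['position']; T=W@np.array(p['T_tool_cam'])
    P=np.stack([x*d,y*d,d],-1)
    P=P@T[:3,:3].T+T[:3,3]; P[d<=0]=np.nan; return P
E
python3 - <<'E'
from h import *
s=read_state(); print(s['eef_rot'],s['t'])
ims=[]
for c in('scene','side'):
    im,d,s=look(c); P=cloud(c,d); np.savez('/tmp/'+c,im=im,P=P); ims.append(im); save(im,c+'.png')
    print(c,np.round(camera_params(c)['pose'],2).tolist())
    for t in('blue_tub','yellow_tub','blue_band','yellow_band','rack','slip_jar','white_cup','bead_bowl','plaster_bat'):
        for r in recognise(t,c)[:3]:
            u,v=int(r['at'][0]*640),int(r['at'][1]*480); print(t,u,v,round(r['confidence'],2),np.round(P[v,u],3))
E
```

```text
[[ 9.65410530e-01  2.60734496e-01 -1.76091244e-04]
 [ 2.60734358e-01 -9.65408749e-01  1.88174555e-03]
 [ 3.20635950e-04 -1.86257001e-03 -9.99998214e-01]] 0.0
scene [[0.63, 0.47, -0.62, 1.48], [0.78, -0.37, 0.51, -0.76], [0.01, -0.81, -0.59, 0.99], [0.0, 0.0, 0.0, 1.0]]
blue_tub 280 219 0.8 [0.403 0.016 0.092]
blue_tub 297 332 0.7 [ 0.769 -0.206  0.051]
blue_tub 334 257 0.6 [ 0.678 -0.012  0.131]
yellow_tub 251 271 0.59 [ 0.582 -0.209  0.121]
yellow_band 265 289 0.77 [ 0.598 -0.179  0.055]
rack 305 275 0.85 [ 0.622 -0.064  0.059]
slip_jar 403 187 0.86 [0.496 0.455 0.087]
white_cup 141 290 0.64 [ 0.419 -0.442  0.071]
bead_bowl 140 345 0.9 [ 0.566 -0.518  0.043]
bead_bowl 401 184 0.34 [0.491 0.449 0.098]
plaster_bat 365 182 0.81 [0.317 0.46  0.022]
side [[-0.71, -0.39, 0.58, -0.12], [-0.7, 0.42, -0.58, 0.62], [-0.02, -0.82, -0.57, 0.75], [0.0, 0.0, 0.0, 1.0]]
blue_tub 277 223 0.87 [0.636 0.036 0.134]
blue_tub 308 208 0.66 [ 0.731 -0.163  0.052]
blue_tub 275 216 0.55 [0.669 0.015 0.131]
yellow_tub 354 213 0.8 [ 0.537 -0.151  0.122]
blue_band 220 276 0.69 [0.642 0.219 0.064]
yellow_band 234 297 0.75 [0.593 0.219 0.027]
yellow_band 346 231 0.74 [ 0.553 -0.139  0.061]
rack 289 257 0.67 [0.579 0.051 0.062]
rack 208 449 0.6 [0.305 0.48  0.041]
slip_jar 145 386 0.95 [0.436 0.507 0.112]
white_cup 459 208 0.43 [ 0.39  -0.462  0.061]
bead_bowl 401 184 0.75 [ 0.636 -0.512  0.032]
plaster_bat 205 448 0.69 [0.308 0.483 0.043]
```

View pics/scene.png

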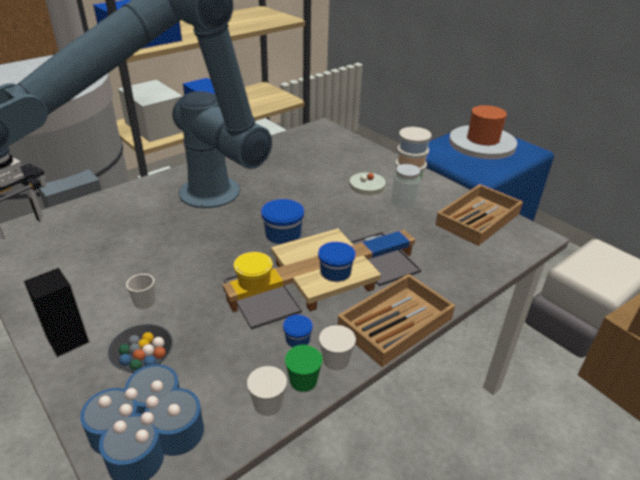

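View pics/side.png

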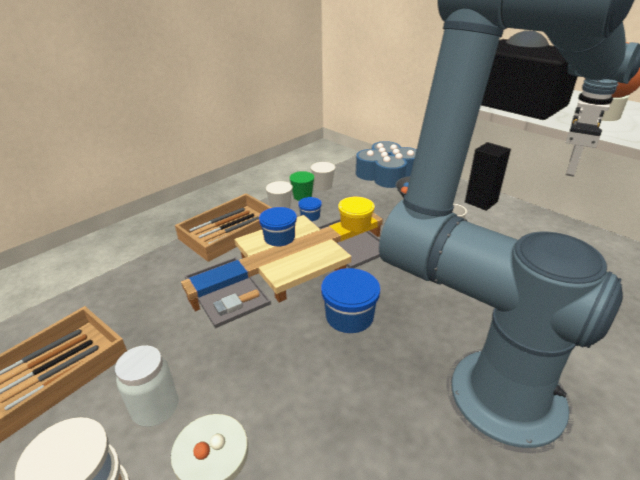

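The blue tub on the landing board is at about (335,258) in the scene view and (278,225) in the side view. The blue band is on the far +y side, at (390,245) and (220,276). The look-alikes are a larger blue tub at (283,220) in the scene view, off the rack, and a small one at (298,330). Next I'll measure exactly.

```bash
python3 - <<'E'
from h import *
from scipy.optimize import least_squares
for c in('scene','side'):
    z=np.load(f'/tmp/{c}.npz'); im=z['im']; P=z['P']; H=cv2.cvtColor(im,cv2.COLOR_RGB2HSV).astype(int)
    h,s,v=[H[...,i] for i in range(3)]
    def fit(m,name):
        q=P[m]; 
        if len(q)<20: print(c,name,len(q));return
        a=cv2.minAreaRect(q[:,:2].astype(np.float32)*1000); print(c,name,len(q),'med',np.round(np.median(q,0),4),'rect',np.round(a[0]),np.round(a[1]),round(a[2],1))
        return q
    X,Y,Z=P[...,0],P[...,1],P[...,2]
    blue=(h>100)&(h<130)&(s>120); yel=(h>20)&(h<32)&(s>190)
    er=lambda m:cv2.erode(m.astype(np.uint8),np.ones((2,2)))>0
    R=(X>.45)&(X<.8)&(Y>-.3)&(Y<.35)
    for n,m in(('lid',er(blue&R&(abs(Z-.13)<.005))),('yl',er(yel&R&(abs(Z-.122)<.005)))):
        q=fit(m,n); q=q[:,:2]
        hull=cv2.convexHull(q.astype(np.float32))[:,0]
        f=least_squares(lambda p:np.hypot(*(hull-p[:2]).T)-p[2],[*q.mean(0),.045],loss='soft_l1',f_scale=.002); print('  circle',np.round(f.x,4))
    fit(er(blue&R&(abs(Z-.06)<.008)&(Y>.1)),'bband'); fit(er(yel&R&(abs(Z-.06)<.008)),'yband')
    rk=R&(abs(Z-.06)<.006)
    n,l,st,_=cv2.connectedComponentsWithStats(rk.astype(np.uint8)); k=1+np.argmax(st[1:,4]); fit(l==k,'rack')
E
```

```text
scene lid 547 med [0.6715 0.003  0.1302] rect [670.   5.] [90. 92.] 48.2
  circle [0.67   0.0042 0.0467]
scene yl 518 med [ 0.564  -0.191   0.1226] rect [ 564. -187.] [81. 93.] 82.4
  circle [ 0.5639 -0.1898  0.0455]
scene bband 478 med [0.6591 0.2152 0.0611] rect [656. 217.] [122.  58.] 78.5
scene yband 240 med [ 0.5793 -0.1614  0.0609] rect [ 573. -185.] [124.  63.] 75.9
scene rack 4279 med [ 0.6268 -0.0021  0.0608] rect [617.  70.] [477. 251.] 77.4
side lid 544 med [0.6581 0.0153 0.1312] rect [660.  13.] [91. 90.] 25.0
  circle [0.6599 0.0131 0.046 ]
side yl 418 med [ 0.5521 -0.1793  0.1238] rect [ 555. -180.] [92. 86.] 63.0
  circle [ 0.5546 -0.1815  0.0448]
side bband 834 med [0.6441 0.2223 0.0624] rect [649. 219.] [123.  57.] 78.1
side yband 161 med [ 0.5534 -0.1393  0.0618] rect [ 549. -175.] [130.  54.] 62.9
side rack 5695 med [0.6027 0.0658 0.062 ] rect [617.  60.] [497. 247.] 77.0
```

```bash
cat >> h.py <<'E'
U=np.array([.225,.974,0]); N=np.array([.974,-.225,0]); C=np.array([.6055,.016,.060])
def w(al,cr,z=0): return C+al*U+cr*N+np.array([0,0,z])
def shares(goal,s=None):
    s=s or read_state(); return np.round(np.array(s['eef_rot']).T@(goal-np.array(s['position']))/.03,2)
def rel(p): d=np.array(p)-C; return np.round([d@U,d@N,d[2]],4)
E
python3 - <<'E'
from h import *
Q=np.concatenate([np.load(f'/tmp/{c}.npz')['P'].reshape(-1,3) for c in('scene','side')])
Q=Q[np.isfinite(Q).all(1)]
a=np.array([.169,-.628]); g=w(.006,.06+.11)[:2]; print(g)
t=(g-a)/np.linalg.norm(g-a); r=Q[:,:2]-a; al=r@t; cr=abs(r[:,0]*t[1]-r[:,1]*t[0])
for k in np.arange(0,.85,.1):
    m=(al>k)&(al<k+.1)&(cr<.11); print(round(k,1),m.sum(),np.round(np.percentile(Q[m,2],[50,99.5]),3) if m.sum() else '')
print(shares(np.array([*g,.205])))
E
```

```text
[ 0.77243  -0.016406]
0.0 7073 [0.358 0.568]
0.1 4009 [0.003 0.576]
0.2 2012 [0.002 0.073]
0.3 2204 [0.001 0.073]
0.4 2104 [0.001 0.012]
0.5 4377 [0.01  0.126]
0.6 5117 [0.006 0.126]
0.7 4887 [0.048 0.133]
0.8 4360 [0.024 0.133]
[ 2.471e+01 -1.443e+01  2.000e-02]
```

Call:
move_arm --pt "0.98 -0.57 0 0 0 0 0.53" --pt "0.98 -0.57 0 0 0 0 0.53" --pt "0.98 -0.57 0 0 0 0 0.53" --pt "0.98 -0.57 0 0 0 0 0.53" --pt "0.98 -0.57 0 0 0 0 0.53"

```text
t: 1.5
position: [0.2899, -0.5056, 0.2056]
eef_rot: [[0.965, 0.261, 0.0], [0.261, -0.965, -0.0], [0.0, 0.0, -1.0]]
ft_force: [0.8, -0.2, 0.1]
grip_width: 0.612
grasp_force: 0.0
```

Call:
move_arm --pt "0.98 -0.57 0 0 0 0 0.53" --pt "0.98 -0.57 0 0 0 0 0.53" --pt "0.98 -0.57 0 0 0 0 0.53" --pt "0.98 -0.57 0 0 0 0 0.53" --pt "0.98 -0.57 0 0 0 0 0.53"

```text
t: 2.0
position: [0.4096, -0.3847, 0.2057]
eef_rot: [[0.965, 0.261, 0.0], [0.261, -0.965, -0.0], [0.0, 0.0, -1.0]]
ft_force: [0.3, -1.5, -0.7]
grip_width: 0.532
grasp_force: 0.0
```

Call:
move_arm --pt "0.98 -0.57 0 0 0 0 0.53" --pt "0.98 -0.57 0 0 0 0 0.53" --pt "0.98 -0.57 0 0 0 0 0.53" --pt "0.98 -0.57 0 0 0 0 0.53" --pt "0.98 -0.57 0 0 0 0 0.53"

```text
t: 2.5
position: [0.5293, -0.2638, 0.2056]
eef_rot: [[0.965, 0.261, 0.0], [0.261, -0.965, -0.0], [0.0, 0.0, -1.0]]
ft_force: [0.8, -0.2, -0.6]
grip_width: 0.528
grasp_force: 0.0
```

Call:
move_arm --pt "0.98 -0.57 0 0 0 0 0.53" --pt "0.98 -0.57 0 0 0 0 0.53" --pt "0.98 -0.57 0 0 0 0 0.53" --pt "0.98 -0.57 0 0 0 0 0.53" --pt "0.98 -0.57 0 0 0 0 0.53"

```text
t: 3.0
position: [0.6489, -0.1429, 0.2055]
eef_rot: [[0.965, 0.261, 0.0], [0.261, -0.965, -0.0], [0.0, 0.0, -1.0]]
ft_force: [0.2, 0.5, 0.7]
grip_width: 0.527
grasp_force: 0.0
```

Call:
move_arm --pt "0.98 -0.57 0 0 0 0 0.53" --pt "0.98 -0.57 0 0 0 0 0.53" --pt "0.98 -0.57 0 0 0 0 0.53" --pt "0.98 -0.57 0 0 0 0 0.53" --pt "0.98 -0.57 0 0 0 0 0.53"

```text
t: 3.5
position: [0.7684, -0.022, 0.2054]
eef_rot: [[0.965, 0.261, -0.0], [0.261, -0.965, 0.0], [-0.0, -0.0, -1.0]]
ft_force: [0.6, 0.6, 0.6]
grip_width: 0.526
grasp_force: 0.0
```

Call:
move_arm --pt "0 0 0 0 0 1 0.53" --pt "0 0 0 0 0 1 0.53" --pt "0 0 0 0 0 1 0.53" --pt "0 0 0 0 0 1 0.53" --pt "0 0 0 0 0 0.07 0.53"

```text
t: 4.0
position: [0.7676, -0.0231, 0.2053]
eef_rot: [[0.975, -0.223, -0.0], [-0.223, -0.975, 0.0], [-0.0, -0.0, -1.0]]
ft_force: [0.9, -0.2, 0.1]
grip_width: 0.529
grasp_force: 0.0
```

Call:
move_arm --pt "0 0 0 0 -1 0 0.53" --pt "0 0 0 0 -1 0 0.53" --pt "0 0 0 0 -0.5 0 0.53" --pt "0 0 0 0 0 0 0.53" --pt "0 0 0 0 0 0 0.53"

```text
t: 4.5
position: [0.7676, -0.0231, 0.2049]
eef_rot: [[0.932, -0.222, -0.288], [-0.212, -0.975, 0.066], [-0.295, -0.0, -0.955]]
ft_force: [-0.3, 0.3, 0.8]
grip_width: 0.529
grasp_force: 0.0
```

```bash
python3 - <<'E'
from h import *
s=read_state(); R=np.array(s['eef_rot']); print(s['t'],rel(s['position']),np.round(R,3).tolist(),s['grip_width'],s['joints'])
im,d,s=look('wrist'); save(im,'w1.png'); P=cloud('wrist',d,s)
H=cv2.cvtColor(im,cv2.COLOR_RGB2HSV).astype(int); m=(H[...,0]>100)&(H[...,0]<130)&(H[...,1]>120)&(abs(P[...,2]-.13)<.005)
q=P[m];print(len(q)); 
if len(q)>20:
  a=cv2.minEnclosingCircle(q[:,:2].astype(np.float32)); print(a,rel([*a[0],.13]),rel(np.median(q,0)))
g=w(.006,.145,.014); print(shares(g,s))
E
```

```text
4.5 [-0.0017  0.1667  0.1449] [[0.932, -0.222, -0.288], [-0.212, -0.975, 0.066], [-0.295, -0.0, -0.955]] 0.5289189023724802 [-0.18194974  0.73141227  0.92300914  0.01292316  1.78641709  1.61304827]
6355
((0.6646820902824402, 0.007687687408179045), 0.05021008476614952) [0.0052 0.0595 0.07  ] [0.0014 0.0656 0.0695]
[ 0.59 -0.26  4.38]
```

View pics/w1.png

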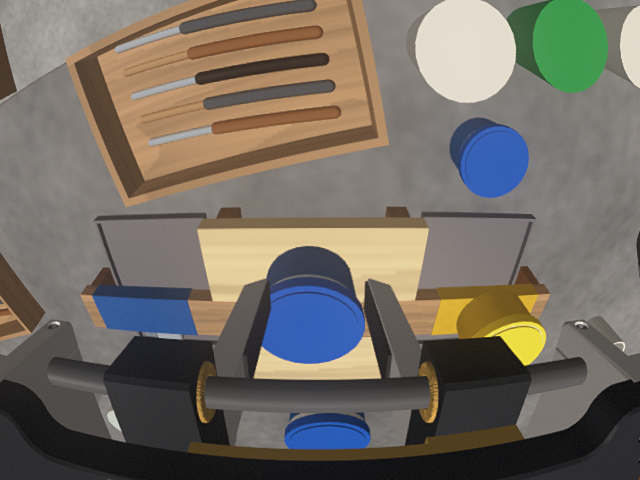

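The wrist view agrees: tub lid 50 mm radius at (315,320), 60 mm off the beam axis. I'll refine the band pose from this view, then descend beside the tub.

Call:
move_arm --pt "0.12 -0.05 0.88 0 0 0 0.53" --pt "0.12 -0.05 0.88 0 0 0 0.53" --pt "0.12 -0.05 0.88 0 0 0 0.53" --pt "0.12 -0.05 0.88 0 0 0 0.53" --pt "0.12 -0.05 0.86 0 0 0 0.53"

```text
t: 5.05
position: [0.7477, -0.0106, 0.0748]
eef_rot: [[0.932, -0.222, -0.286], [-0.212, -0.975, 0.065], [-0.294, -0.0, -0.956]]
ft_force: [0.3, 0.2, -0.1]
grip_width: 0.529
grasp_force: 0.0
```

```bash
python3 - <<'E'
from h import *
im,d,s=look('wrist'); P=cloud('wrist',d,s); print(s['t'],rel(s['position']))
H=cv2.cvtColor(im,cv2.COLOR_RGB2HSV).astype(int); b=(H[...,0]>100)&(H[...,0]<130)&(H[...,1]>120); y=(H[...,0]>20)&(H[...,0]<32)&(H[...,1]>190)
for m in(b&(P[...,1]>.1),y):
  q=P[m&(abs(P[...,2]-.06)<.006)]; 
  if len(q)<30: print(len(q)); continue
  q=np.array([rel(i) for i in q]); print(len(q),np.percentile(q,[1,50,99],axis=0))
q=P[b&(abs(P[...,2]-.13)<.005)]
a=cv2.minEnclosingCircle(q[:,:2].astype(np.float32)); print(a[1],rel([*a[0],.13]))
print(shares(w(.0052,.045,.014),s))
E
```

```text
5.05 [0.0061 0.1445 0.0148]
170 [[ 1.9950e-01 -2.5386e-02 -1.0000e-04]
 [ 2.0920e-01 -1.2650e-02  8.0000e-04]
 [ 2.1910e-01 -1.2830e-03  1.8310e-03]]
0
0.04732215777039528 [0.0052 0.0723 0.07  ]
[-3.17  0.02  1.  ]
```

Call:
move_arm --pt "-0.3 0 0.095 0 0 0 0.53" --pt "-0.3 0 0.095 0 0 0 0.53" --pt "-0.3 0 0.095 0 0 0 0.53" --pt "-0.3 0 0.095 0 0 0 0.53" --pt "-0.25 0 0.08 0 0 0 0.53"

```text
t: 5.6
position: [0.7041, -0.0008, 0.076]
eef_rot: [[0.933, -0.222, -0.284], [-0.212, -0.975, 0.065], [-0.292, -0.0, -0.956]]
ft_force: [4.2, 0.1, 0.5]
grip_width: 0.532
grasp_force: 1.4
```

Call:
move_arm --pt "-0.3 0 0.095 0 0 0 0.53" --pt "-0.3 0 0.095 0 0 0 0.53" --pt "-0.3 0 0.095 0 0 0 0.53" --pt "-0.3 0 0.095 0 0 0 0.53" --pt "-0.25 0 0.08 0 0 0 0.53"

```text
t: 6.1
position: [0.6599, 0.0091, 0.0755]
eef_rot: [[0.932, -0.223, -0.284], [-0.213, -0.975, 0.065], [-0.292, -0.0, -0.956]]
ft_force: [6.1, -1.2, 4.1]
grip_width: 0.529
grasp_force: 2.6
```

```bash
cat >> h.py <<'E'
def tub(cams=('scene','side'),out=None,zt=.13):
    for c in cams:
        im,d,s=look(c); P=cloud(c,d,s); H=cv2.cvtColor(im,cv2.COLOR_RGB2HSV).astype(int)
        if out: save(im,f'{out}_{c}.png')
        X,Y,Z=P[...,0],P[...,1],P[...,2]
        m=(H[...,0]>100)&(H[...,0]<130)&(H[...,1]>120)&(X>.5)&(X<.8)&(Y>-.1)&(Y<.35)&(abs(Z-zt)<.0025 if c=='wrist' else abs(Z-zt)<.006)
        n,l,st,_=cv2.connectedComponentsWithStats(m.astype(np.uint8)); q=P[l==1+np.argmax(st[1:,4])]
        a=cv2.minEnclosingCircle(q[:,:2].astype(np.float32)); print(c,len(q),round(a[1],4),rel([*a[0],np.median(q[:,2])]))
    print(s['t'],'tcp',rel(s['position']),s['ft_force'])
E
python3 - <<'E'
from h import *
tub(('scene','side','wrist'))
E
```

```text
scene 21 0.0137 [0.029  0.0447 0.0694]
side 688 0.0511 [0.0085 0.0105 0.0712]
wrist 5509 0.0451 [ 0.0046 -0.0012  0.0696]
6.2 tcp [0.0057 0.0531 0.0146] [2.16396651 0.10445372 2.5682177 ]
```

Call:
move_arm --pt "-0.1 0 0.03 0 0 0 0.53" --pt "-0.1 0 0.03 0 0 0 0.53" --pt "-0.1 0 0.03 0 0 0 0.53" --pt "0 0 0 0 0 0 0.53" --pt "0 0 0 0 0 0 0.53"

```text
t: 6.75
position: [0.6497, 0.0115, 0.0739]
eef_rot: [[0.931, -0.223, -0.289], [-0.213, -0.975, 0.066], [-0.296, 0.0, -0.955]]
ft_force: [2.5, -0.8, 2.0]
grip_width: 0.53
grasp_force: 1.3
```

Call:
move_arm --pt "0.7 0 -0.22 0 0 0 0.53" --pt "0.7 0 -0.22 0 0 0 0.53" --pt "0.3 0 -1 0 0 0 0.53" --pt "0.3 0 -1 0 0 0 0.53" --pt "0.3 0 -1 0 0 0 0.53"

```text
t: 7.25
position: [0.743, -0.0098, 0.1514]
eef_rot: [[0.93, -0.223, -0.293], [-0.212, -0.975, 0.067], [-0.301, 0.0, -0.954]]
ft_force: [0.4, -0.8, -0.2]
grip_width: 0.526
grasp_force: 0.0
```

Call:
move_arm --pt "0 0 -1 0 1 0 0.53" --pt "0 0 -1 0 1 0 0.53" --pt "0 0 0 0 0.5 0 0.53" --pt "0 0 0 0 0 0 0.53" --pt "0 0 0 0 0 0 0.53"

```text
t: 7.75
position: [0.7565, -0.0129, 0.2084]
eef_rot: [[0.975, -0.223, -0.005], [-0.223, -0.975, 0.001], [-0.005, 0.0, -1.0]]
ft_force: [-1.0, 0.4, -0.3]
grip_width: 0.53
grasp_force: 0.0
```

```bash
python3 - <<'E'
from h import *
tub(('side','wrist'),'a'); s=read_state(); print(s['position'],np.round(s['eef_rot'],3).tolist())
im,d,s=look('wrist'); P=cloud('wrist',d,s)
H=cv2.cvtColor(im,cv2.COLOR_RGB2HSV).astype(int); b=(H[...,0]>100)&(H[...,0]<130)&(H[...,1]>120); y=(H[...,0]>20)&(H[...,0]<32)&(H[...,1]>190)
for m in(b&(P[...,1]>.1),y):
  q=P[m&(abs(P[...,2]-.06)<.004)]; a=cv2.minAreaRect(q[:,:2].astype(np.float32)*1000); print(len(q),a)
  q=np.array([rel(i) for i in q]); print(np.percentile(q,[.5,50,99.5],axis=0))
E
```

```text
side 702 0.052 [0.0088 0.0018 0.071 ]
wrist 2358 0.0482 [ 0.0044 -0.0055  0.0696]
7.8 tcp [0.0057 0.1539 0.148 ] [-0.36608445 -0.62625065  0.24341409]
[ 0.75707464 -0.01322385  0.2079579 ] [[0.975, -0.223, -0.005], [-0.223, -0.975, 0.001], [-0.005, 0.0, -1.0]]
782 ((665.723388671875, 250.35882568359375), (57.946205139160156, 44.18218231201172), 77.19063568115234)
[[ 0.2151715 -0.0151095 -0.0012   ]
 [ 0.2501     0.01315    0.0007   ]
 [ 0.2701095  0.0277095  0.0025285]]
145 ((586.4127197265625, -204.0772247314453), (102.61550903320312, 18.329944610595703), 67.00579833984375)
[[-0.267956  0.013864 -0.003136]
 [-0.2585    0.0263    0.0005  ]
 [-0.173556  0.035244  0.002784]]
```

View pics/a_wrist.png

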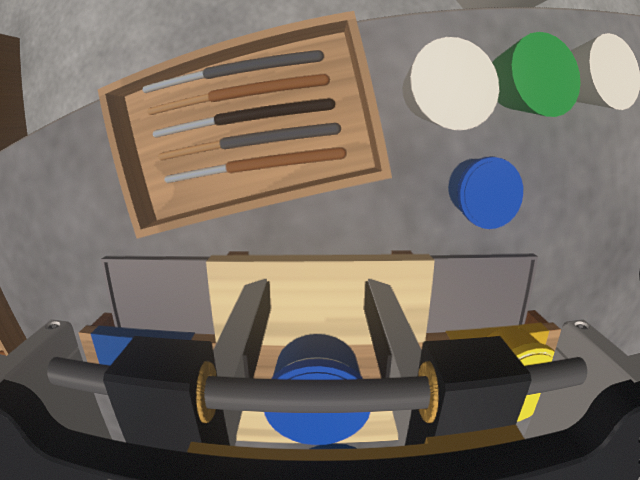

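Call:
move_arm --pt "-1 0.65 0 0 0 0 0.53" --pt "-1 0.65 0 0 0 0 0.53" --pt "-1 0.65 0 0 0 0 0.53" --pt "-1 0.65 0 0 0 0 0.53" --pt "-1 0.65 0 0 0 0 0.53"

```text
t: 8.4
position: [0.5885, -0.0754, 0.2094]
eef_rot: [[0.975, -0.223, -0.002], [-0.223, -0.975, 0.001], [-0.002, -0.0, -1.0]]
ft_force: [0.1, -0.6, -0.8]
grip_width: 0.527
grasp_force: 0.0
```

Call:
move_arm --pt "0 0 0 0 0 -1 0.53" --pt "0 0 0 0 0 -1 0.53" --pt "0 0 0 0 0 -1 0.53" --pt "0 0 0 0 0 -1 0.53" --pt "0 0 0 0 0 -1 0.53"

```text
t: 8.9
position: [0.5898, -0.075, 0.2095]
eef_rot: [[0.929, 0.371, -0.002], [0.371, -0.929, 0.001], [-0.002, -0.002, -1.0]]
ft_force: [0.6, -0.3, 0.4]
grip_width: 0.524
grasp_force: 0.0
```

Call:
move_arm --pt "0 0 0 0 0 -1 0.53" --pt "0 0 0 0 0 -1 0.53" --pt "0 0 0 0 0 -1 0.53" --pt "0 0 0 0 0 -1 0.53" --pt "0 0 0 0 0 -1 0.53"

```text
t: 9.4
position: [0.5899, -0.075, 0.2094]
eef_rot: [[0.557, 0.831, -0.002], [0.831, -0.557, 0.001], [-0.001, -0.002, -1.0]]
ft_force: [0.1, 0.2, -0.3]
grip_width: 0.53
grasp_force: 0.0
```

Call:
move_arm --pt "0 0 0 0 0 -1 0.53" --pt "0 0 0 0 0 -1 0.53" --pt "0 0 0 0 0 -1 0.53" --pt "0 0 0 0 0 -0.1 0.53" --pt "0 0 0 0 0 0 0.53"

```text
t: 9.9
position: [0.5899, -0.075, 0.2098]
eef_rot: [[0.224, 0.975, -0.001], [0.975, -0.224, 0.0], [0.0, -0.001, -1.0]]
ft_force: [-0.1, -0.5, -0.0]
grip_width: 0.53
grasp_force: 0.0
```

```bash
python3 - <<'E'
from h import *
tub(('side','wrist'),'b'); s=read_state(); print(np.round(s['eef_rot'],3).tolist(),s['joints'])
print(camera_params('wrist')['T_tool_cam'])
E
```

```text
side 696 0.0516 [0.0059 0.0009 0.0712]
wrist 13755 0.0493 [0.0049 0.0009 0.0695]
9.95 tcp [-0.0921  0.0053  0.1499] [ 0.19587348  0.18759252 -0.17621567]
[[0.223, 0.975, -0.001], [0.975, -0.223, 0.0], [0.0, -0.001, -1.0]] [-3.16865975e-01  1.14010924e-01  1.69858977e+00  3.98304785e-05
  1.32982111e+00 -9.17136984e-02]
[[ 2.63851386e-04 -9.60857929e-01 -2.77041461e-01  8.02050072e-02]
 [ 9.99999917e-01  3.39906757e-04 -2.26503057e-04 -5.21110830e-05]
 [ 3.11805522e-04 -2.77041378e-01  9.60857938e-01 -1.79252776e-01]
 [ 0.00000000e+00  0.00000000e+00  0.00000000e+00  1.00000000e+00]]
```

View pics/b_wrist.png

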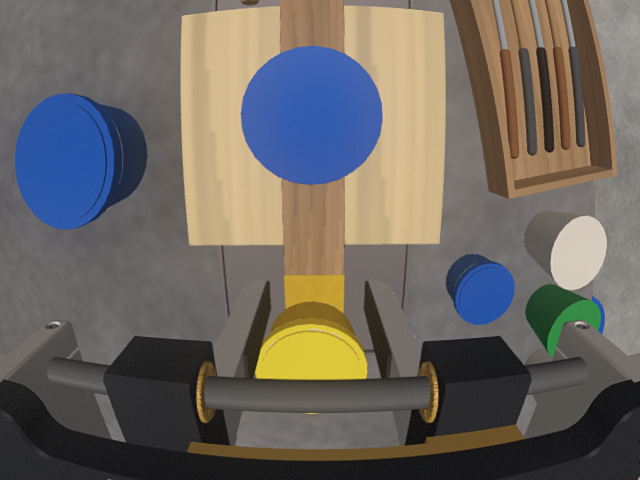

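The wrist view shows the tub's lid at (312,115), centred over the beam (columns 281–346), and the yellow tub untouched. Now I tilt and go down behind the tub.

Call:
move_arm --pt "0 0 0 0 1 0 0.53" --pt "0 0 0 0 1 0 0.53" --pt "0 0 0 0 0.5 0 0.53" --pt "0 0 0 0 0 0 0.53" --pt "0 0 0 0 0 0 0.53"

```text
t: 10.5
position: [0.5899, -0.0751, 0.2103]
eef_rot: [[0.213, 0.975, 0.065], [0.932, -0.223, 0.287], [0.295, -0.001, -0.956]]
ft_force: [-0.7, -0.2, -0.4]
grip_width: 0.535
grasp_force: 0.0
```

Call:
move_arm --pt "-0.19 -0.03 0.9 0 0 0 0.53" --pt "-0.19 -0.03 0.9 0 0 0 0.53" --pt "-0.19 -0.03 0.9 0 0 0 0.53" --pt "-0.19 -0.03 0.9 0 0 0 0.53" --pt "-0.19 -0.03 0.85 0 0 0 0.53"

```text
t: 11.0
position: [0.5884, -0.0608, 0.0736]
eef_rot: [[0.21, 0.975, 0.065], [0.932, -0.22, 0.287], [0.295, 0.0, -0.956]]
ft_force: [0.9, 0.6, 0.3]
grip_width: 0.533
grasp_force: 0.0
```

```bash
python3 - <<'E'
from h import *
s=read_state(); print(np.round(s['eef_rot'],3).tolist(),rel(s['position']),s['ft_force'])
print(shares(w(.161,.001,.014)))
E
```

```text
[[0.21, 0.975, 0.065], [0.932, -0.22, 0.287], [0.295, 0.0, -0.956]] [-0.0787  0.0007  0.0136] [0.87501856 0.55517346 0.34282956]
[7.64 0.05 2.34]
```

Call:
move_arm --pt "0.25 0 0.077 0 0 0 0.53" --pt "0.25 0 0.077 0 0 0 0.53" --pt "0.25 0 0.077 0 0 0 0.53" --pt "0.25 0 0.077 0 0 0 0.53" --pt "0.25 0 0.077 0 0 0 0.53"

```text
t: 11.5
position: [0.5979, -0.0231, 0.0758]
eef_rot: [[0.211, 0.975, 0.067], [0.932, -0.221, 0.287], [0.295, 0.002, -0.955]]
ft_force: [-0.7, 0.2, 0.1]
grip_width: 0.531
grasp_force: 0.0
```

Call:
move_arm --pt "0.25 0 0.077 0 0 0 0.53" --pt "0.25 0 0.077 0 0 0 0.53" --pt "0.25 0 0.077 0 0 0 0.53" --pt "0.25 0 0.077 0 0 0 0.53" --pt "0.25 0 0.077 0 0 0 0.53"

```text
t: 12.0
position: [0.6063, 0.0145, 0.0751]
eef_rot: [[0.212, 0.975, 0.067], [0.932, -0.222, 0.287], [0.295, 0.001, -0.956]]
ft_force: [-1.1, -5.4, 3.7]
grip_width: 0.533
grasp_force: 2.6
```

Call:
move_arm --pt "0.25 0 0.077 0 0 0 0.53" --pt "0.25 0 0.077 0 0 0 0.53" --pt "0.25 0 0.077 0 0 0 0.53" --pt "0.25 0 0.077 0 0 0 0.53" --pt "0.25 0 0.077 0 0 0 0.53"

```text
t: 12.5
position: [0.6149, 0.0529, 0.0751]
eef_rot: [[0.212, 0.975, 0.066], [0.932, -0.222, 0.287], [0.295, 0.001, -0.956]]
ft_force: [-1.4, -5.6, 4.3]
grip_width: 0.531
grasp_force: 2.7
```

```bash
python3 - <<'E'
from h import *
tub(('scene','side','wrist'),'c')
print(shares(w(.161,.001,.014)))
E
```

```text
scene 308 0.0543 [0.0827 0.0044 0.0697]
side 761 0.0518 [0.0842 0.0018 0.0711]
wrist 43128 0.0496 [0.0815 0.0007 0.0695]
12.6 tcp [0.0389 0.0005 0.0149] [ 1.53311845 -0.95818776  0.16535906]
[3.88 0.04 1.23]
```

View pics/c_wrist.png

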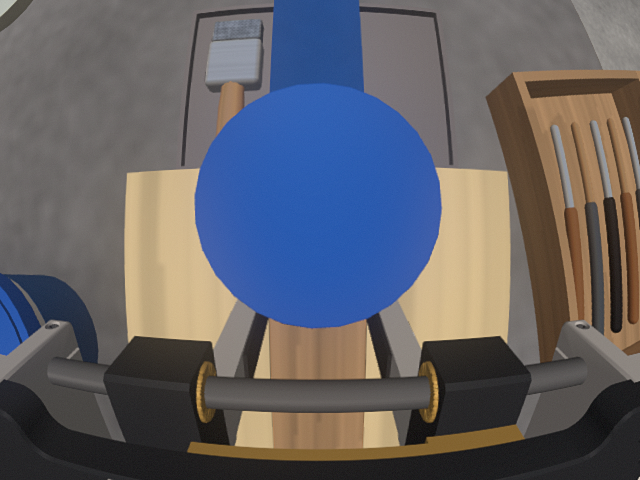

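The tub sits centred, lid centre (318,205), beam columns about 272–364. The brush is in the left tray and clear. I'll keep pushing.

Call:
move_arm --pt "0.25 0 0.08 0 0 0 0.53" --pt "0.25 0 0.08 0 0 0 0.53" --pt "0.25 0 0.08 0 0 0 0.53" --pt "0.25 0 0.08 0 0 0 0.53" --pt "0.25 0 0.08 0 0 0 0.53"

```text
t: 13.15
position: [0.6232, 0.0919, 0.0742]
eef_rot: [[0.211, 0.975, 0.065], [0.932, -0.221, 0.288], [0.295, -0.0, -0.955]]
ft_force: [-1.2, -5.0, 2.9]
grip_width: 0.528
grasp_force: 2.1
```

```bash
python3 - <<'E'
from h import *
tub(('side','wrist'))
print(shares(w(.161,.001,.014)))
E
```

```text
side 798 0.0521 [ 0.1212 -0.0009  0.0712]
wrist 43441 0.0496 [ 1.213e-01 -1.000e-04  6.950e-02]
13.2 tcp [ 0.0791 -0.      0.0143] [-0.17057226 -1.26067877  1.25425843]
[2.61 0.05 0.82]
```

Call:
move_arm --pt "0.25 0.01 0.077 0 0 0 0.53" --pt "0.25 0.01 0.077 0 0 0 0.53" --pt "0.25 0.01 0.077 0 0 0 0.53" --pt "0.25 0.01 0.077 0 0 0 0.53" --pt "0.25 0.01 0.077 0 0 0 0.53"

```text
t: 13.75
position: [0.6331, 0.1299, 0.074]
eef_rot: [[0.212, 0.975, 0.065], [0.932, -0.221, 0.288], [0.296, -0.001, -0.955]]
ft_force: [-1.0, -2.4, 0.4]
grip_width: 0.531
grasp_force: 1.5
```

Call:
move_arm --pt "0.25 0 0.078 0 0 0 0.53" --pt "0.25 0 0.078 0 0 0 0.53" --pt "0.25 0 0.078 0 0 0 0.53" --pt "0.2 0 0.06 0 0 0 0.53" --pt "0.15 0 0.045 0 0 0 0.53"

```text
t: 14.25
position: [0.6408, 0.1635, 0.0741]
eef_rot: [[0.211, 0.975, 0.065], [0.932, -0.221, 0.288], [0.296, -0.0, -0.955]]
ft_force: [-1.0, -2.9, -0.4]
grip_width: 0.534
grasp_force: 1.3
```

```bash
python3 - <<'E'
from h import *
tub(('scene','side','wrist'),'d')
print(shares(w(.161,.001,.014)))
s=np.nan
im,d,s=look('wrist'); P=cloud('wrist',d,s)
H=cv2.cvtColor(im,cv2.COLOR_RGB2HSV).astype(int); b=(H[...,0]>95)&(H[...,0]<130)&(H[...,1]>110)
q=P[b&(abs(P[...,2]-.061)<.004)&(P[...,1]>.1)]; q=np.array([rel(i) for i in q]); print(np.percentile(q,[.5,50,99.5],axis=0))
E
```

```text
scene 228 0.0514 [0.197  0.0113 0.0695]
side 874 0.0508 [0.1977 0.0003 0.0712]
wrist 43239 0.0495 [0.1946 0.0009 0.0695]
14.35 tcp [0.1519 0.0011 0.0142] [0.63157895 0.67540055 0.11012586]
[ 0.29 -0.01  0.1 ]
[[ 1.379190e-01 -2.949100e-02 -1.985000e-04]
 [ 2.705500e-01 -1.560000e-02  1.000000e-04]
 [ 2.764115e-01  2.715150e-02  3.985000e-04]]
```

View pics/d_wrist.png

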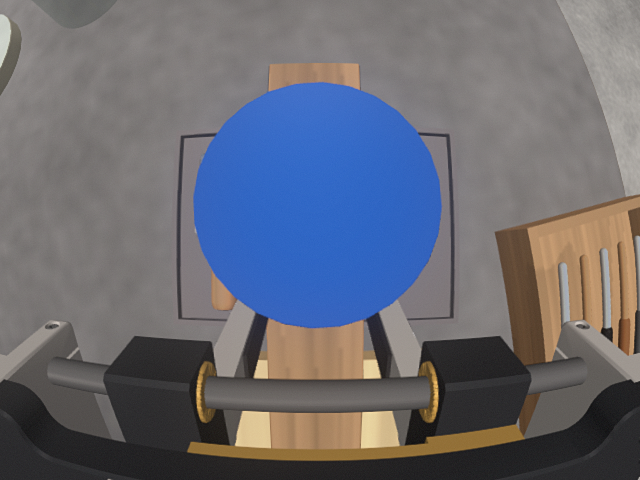

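Call:
move_arm --pt "0.13 0 0.04 0 0 0 0.53" --pt "0.13 0 0.04 0 0 0 0.53" --pt "0.12 0 0.037 0 0 0 0.53" --pt "0 0 0 0 0 0 0.53" --pt "0 0 0 0 0 0 0.53"

```text
t: 14.95
position: [0.6437, 0.1748, 0.0744]
eef_rot: [[0.212, 0.975, 0.066], [0.931, -0.222, 0.289], [0.296, 0.0, -0.955]]
ft_force: [0.2, -0.2, -0.2]
grip_width: 0.528
grasp_force: 0.4
```

Call:
move_arm --pt "-0.5 0 -0.15 0 0 0 0.53" --pt "-1 0 -0.31 0 0 0 0.53" --pt "-0.3 0 -1 0 0 0 0.53" --pt "0 0 -1 0 0 0 0.53" --pt "0 0 -1 0 0 0 0.53"

```text
t: 15.45
position: [0.6247, 0.0928, 0.1582]
eef_rot: [[0.213, 0.975, 0.065], [0.931, -0.223, 0.289], [0.296, -0.001, -0.955]]
ft_force: [0.5, -0.6, 0.1]
grip_width: 0.531
grasp_force: 0.0
```

Call:
move_arm --pt "0 0 -1 0 -1 0 0" --pt "0 0 -1 0 -1 0 0" --pt "0 0 0 0 -0.5 0 0" --pt "0 0 0 0 0 0 0" --pt "0 0 0 0 0 0 0"

```text
t: 15.95
position: [0.6214, 0.0801, 0.2147]
eef_rot: [[0.222, 0.975, -0.002], [0.975, -0.222, 0.001], [0.001, -0.002, -1.0]]
ft_force: [-1.2, 0.9, -0.5]
grip_width: 0.139
grasp_force: 0.0
```

```bash
python3 - <<'E'
from h import *
tub(('scene','side','wrist'),'e')
im,d,s=look('wrist'); P=cloud('wrist',d,s); print(np.round(s['eef_rot'],3).tolist(),s['grip_width'])
H=cv2.cvtColor(im,cv2.COLOR_RGB2HSV).astype(int); b=(H[...,0]>95)&(H[...,0]<130)&(H[...,1]>110)
r=(P-C)@np.stack([U,N,[0,0,1]],1); Z=P[...,2]
m=(abs(Z-.061)<.004)&(r[...,0]>.1)
q=r[b&m]; print('band',np.percentile(q,[.5,99.5],axis=0))
q=r[m&(abs(r[...,1])<.04)]; print('beam',np.percentile(q,[.5,99.5],axis=0))
E
```

```text
scene 565 0.0541 [0.2053 0.0026 0.0697]
side 879 0.0512 [0.2086 0.0011 0.0712]
wrist 12619 0.0496 [0.2055 0.0013 0.0695]
16.05 tcp [0.0655 0.001  0.1542] [-0.89657016 -0.2064301  -0.93633219]
[[0.223, 0.975, -0.002], [0.975, -0.223, 0.001], [0.0, -0.002, -1.0]] 0.019330157086539675
band [[ 0.1418     -0.02861567 -0.00131322]
 [ 0.1643966   0.0271108   0.00265198]]
beam [[ 0.10023178 -0.03811814 -0.00193069]
 [ 0.16270262  0.03850612  0.00232809]]
```

View pics/e_wrist.png

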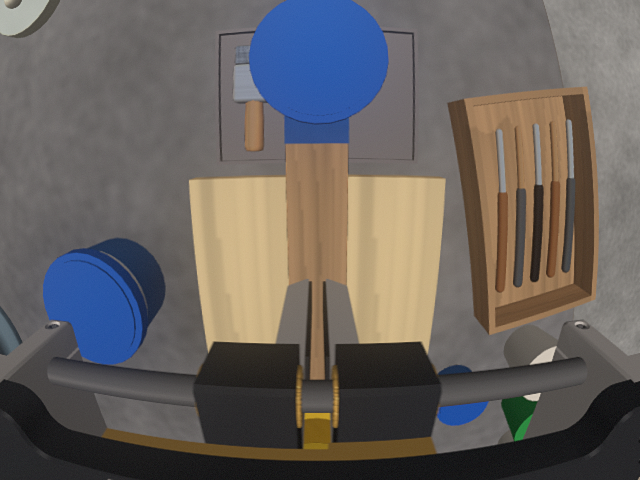

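The tub is centred on the band to within about 2 mm (near band edge at row 143, lid centre (319,60)). Next I move over the lid with the fingers shut.

Call:
move_arm --pt "0.935 0 0 0 0 0 0" --pt "0.935 0 0 0 0 0 0" --pt "0.935 0 0 0 0 0 0" --pt "0.935 0 0 0 0 0 0" --pt "0.93 0 0 0 0 0 0"

```text
t: 16.65
position: [0.6532, 0.2174, 0.215]
eef_rot: [[0.222, 0.975, -0.001], [0.975, -0.222, 0.0], [0.0, -0.001, -1.0]]
ft_force: [-0.5, -0.4, -0.5]
grip_width: 0.007
grasp_force: 0.0
```

Call:
move_arm --pt "0 0 0.6 0 0 0 0" --pt "0 0 0.6 0 0 0 0" --pt "0 0 0.6 0 0 0 0" --pt "0 0 0.5 0 0 0 0" --pt "0 0 0 0 0 0 0"

```text
t: 17.15
position: [0.651, 0.2156, 0.1424]
eef_rot: [[0.223, 0.975, -0.007], [0.975, -0.223, -0.001], [-0.003, -0.006, -1.0]]
ft_force: [-0.2, -0.0, 0.1]
grip_width: 0.006
grasp_force: 0.0
```

```bash
python3 - <<'E'
from h import *
tub(('side',))
im,d,s=look('wrist'); P=cloud('wrist',d,s)
H=cv2.cvtColor(im,cv2.COLOR_RGB2HSV).astype(int); b=(H[...,0]>95)&(H[...,0]<130)&(H[...,1]>110)
r=(P-C)@np.stack([U,N,[0,0,1]],1)
q=r[b&(abs(P[...,2]-.061)<.004)&(r[...,0]>.1)]; print('band',np.percentile(q,[.5,99.5],axis=0))
q=r[b&(abs(r[...,2]-.0695)<.003)&(r[...,0]>.1)]; print('lid',len(q),np.percentile(q,[.5,50,99.5],axis=0))
print(shares(w(.2055,.001,.071),s))
E
```

```text
side 799 0.0515 [2.068e-01 1.000e-04 7.120e-02]
17.15 tcp [ 0.2046 -0.0006  0.0824] [-0.23348327 -0.03156781  0.07031187]
band [[ 0.2422133  -0.02921379 -0.00105791]
 [ 0.27038232  0.02700715  0.00273976]]
lid 17027 [[ 0.16692221 -0.0462336   0.06658547]
 [ 0.21816816  0.00194015  0.06930649]
 [ 0.25424964  0.04894109  0.07105171]]
[0.   0.02 0.45]
```

Call:
move_arm --pt "0 0 0.15 0 0 0 0" --pt "0 0 0.1 0 0 0 0" --pt "0 0 0.1 0 0 0 0" --pt "0 0 0.1 0 0 0 0" --pt "0 0 0.05 0 0 0 0"

```text
t: 17.75
position: [0.653, 0.217, 0.1313]
eef_rot: [[0.221, 0.975, -0.0], [0.975, -0.221, -0.0], [-0.0, -0.0, -1.0]]
ft_force: [0.1, -0.8, 0.5]
grip_width: 0.005
grasp_force: 0.0
```

Call:
move_arm --pt "0 0 0.07 0 0 0 0" --pt "0 0 0.07 0 0 0 0" --pt "0 0 0.07 0 0 0 0" --pt "0 0 0 0 0 0 0" --pt "0 0 0 0 0 0 0"

```text
t: 18.25
position: [0.6533, 0.217, 0.1266]
eef_rot: [[0.221, 0.975, 0.0], [0.975, -0.221, -0.0], [0.0, 0.0, -1.0]]
ft_force: [-2.6, -0.3, 5.6]
grip_width: 0.0
grasp_force: 2.7
```

Call:
move_arm --pt "0 0 0.06 0 0 0 0" --pt "0 0 0.06 0 0 0 0" --pt "0 0 0.04 0 0 0 0" --pt "0 0 0 0 0 0 0" --pt "0 0 0 0 0 0 0"

```text
t: 18.75
position: [0.6533, 0.2171, 0.1222]
eef_rot: [[0.221, 0.975, 0.0], [0.975, -0.221, -0.0], [-0.0, 0.0, -1.0]]
ft_force: [-4.6, -0.5, 7.7]
grip_width: 0.006
grasp_force: 3.7
```

Call:
move_arm --pt "0 0 0.03 0 0 0 0" --pt "0 0 0.03 0 0 0 0" --pt "0 0 0 0 0 0 0" --pt "0 0 0 0 0 0 0" --pt "0 0 0 0 0 0 0"

```text
t: 19.25
position: [0.6536, 0.217, 0.1223]
eef_rot: [[0.221, 0.975, 0.001], [0.975, -0.221, -0.0], [-0.0, 0.001, -1.0]]
ft_force: [-7.4, -1.2, 13.1]
grip_width: 0.002
grasp_force: 7.0
```

Call:
move_arm --pt "0 0 -0.1 0 0 0 0" --pt "0 0 -0.3 0 0 0 0" --pt "0 0 -1 0 0 0 0" --pt "0 0 -1 0 0 0 0" --pt "0 0 -1 0 0 0 0"

```text
t: 19.75
position: [0.653, 0.2169, 0.2217]
eef_rot: [[0.222, 0.975, -0.0], [0.975, -0.222, -0.0], [-0.0, -0.0, -1.0]]
ft_force: [-0.4, 0.3, 0.2]
grip_width: 0.007
grasp_force: 0.0
```

Call:
move_arm --pt "-1 0 0 0 0 0 0" --pt "-1 0 0 0 0 0 0" --pt "-1 0 0 0 0 0 0" --pt "-1 0 0 0 0 0 0" --pt "-1 0 0 0 0 0 0"

```text
t: 20.25
position: [0.6196, 0.0696, 0.2209]
eef_rot: [[0.221, 0.975, 0.0], [0.975, -0.221, -0.0], [0.0, 0.0, -1.0]]
ft_force: [0.4, -0.3, -0.7]
grip_width: 0.004
grasp_force: 0.0
```

```bash
python3 - <<'E'
from h import *
tub(('scene','side','wrist'),'f',.122)
im=cv2.imread('pics/f_side.png')[170:340,130:440]; cv2.imwrite('pics/f2.png',cv2.resize(im,None,fx=2.5,fy=2.5))
E
```

```text
scene 530 0.0537 [0.2038 0.0025 0.0624]
side 820 0.051 [0.208  0.001  0.0637]
wrist 9539 0.0438 [0.2061 0.001  0.062 ]
20.35 tcp [0.0538 0.0021 0.1609] [0.51766418 0.52703517 0.16673886]
```

View pics/f2.png

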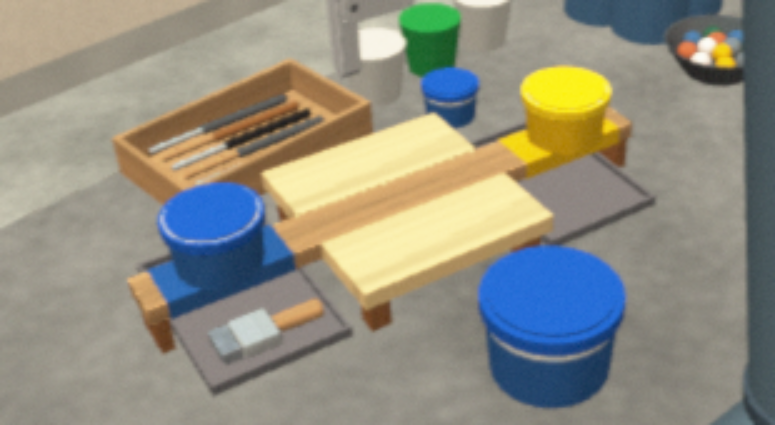

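The tub stands centred on the blue band at (212,235). Its lid is flush with no white band showing, and the yellow tub and brush are undisturbed.

```bash
python3 -c "from bench import *; print(finish_job())"
```

```text
the job is handed in; nothing more can be done
None
```

The blue tub is on the blue band, centred to within about 2 mm, with its lid pressed home (top 62 mm above the beam); the gripper is clear, nothing else was touched, and the job was handed in at about 20 s.

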